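# Hang the two ginger boards on the drying rod

## Robot

A 7-joint arm with a two-finger parallel gripper is mounted at the origin on the work surface. World frame = base frame: x ahead of the robot, y to its left, z up, the work surface at z = 0. Lengths are in m, angles in rad, forces in N, time in s.
With the tool pointing down it reaches from about 0.35 to 0.9 m from the base axis. Payload 8.1 kg.
Tool frame: the origin (TCP) lies at the very end of the fingers, on their centre line; the grasp point (between the pads) lies 19 mm behind it; z points along the fingers, y is the direction in which the jaws open and shut (so a half turn about z gives the same grasp; the last joint's range is limited). The gripper opens to 92 mm and grips with 3 to 60 N. Pads are 19 mm wide; open, the fingers measure 130 mm over their backs; the gripper's body (75 mm by 190 mm) begins 47 mm behind the grasp point.
Start: joints at [-1.367, 0.434, 0.025, 1.573, -0.012, 1.134, -0.075], TCP at [0.189, 0.596, 0.227] pointing down, gripper open.
Joint ranges: [-2.62, 2.62], [-0.44, 2.09], [-1.27, 1.32], [0.08, 2.57], [-1.32, 4.46], [0.12, 2], [-2.74, 2.74]. Speed limits (rad/s): [2.22, 2.22, 3.01, 3.01, 3.14, 3.14, 3.14].

## Interface

Orientations are given as a rotation vector (axis times angle).
In Python, from station import arm, vision, finish_job gives the robot as it stands.
- The arm moves only by the tool drive_tool, never from a script. Its argument "series" is a list of rows, each a list of 6 numbers: the shift along the world's x, y, z in m, then the turn, a rotation vector about the world's x, y, z in rad. In form: [[tx, ty, tz, ax, ay, az], ...]. A call has 1 to 20 rows; each row is the pose to reach, as a shift and turn from the pose measured when the call began; what a row does not reach only later rows make up. A row lasts 1/12 s, in which the tool goes at most 41.7 mm and 7.16 degrees, less where a joint would pass 70% of its speed; a pose out of reach is approached as far as the arm can. A call with a gripper value outside its range is refused whole. "fingers" is the finger opening in m, from 0 to 0.0918, set as the call begins (left out, the last holds). The fingers move at their own pace and stop on an object; "newtons" is the grip in N (left out, the last holds). Time passes only in rows, so rows that repeat a pose let the fingers close. It gives the time, the measured TCP pose, the force and the opening at its end, in the units of the state.
- arm.sense(): the state, without advancing time (a new reading comes with each control period).
- vision.get_image(name): name is "scene" or "side" or "wrist"; returns the picture (420x560x3 uint8, red, green, blue); there is no depth.
- vision.calibration(name): a dict with "fx", "fy", "cx", "cy" (pixels), "R" (3x3) and "t" (3): a world point X has camera coordinates R X + t. Camera axes: x right, y down, z forward; pixel columns grow to the right and rows downward; lengths in m; the calibration is good to about 2 mm. A picture is of the moment at which its call begins: read the wrist's pose just before it. calibration takes no time and is no camera call; for the wrist camera it gives the pose at the moment of the call.
- finish_job(): hands the job in, once; it reports no verdict.
Trained networks look in the newest picture that a camera, given by its name, has taken for a name from the list of things; names that differ only in an ending like _2 or _b are one class to them, and where a whole thing is asked for, a point or a joint stands for the part that bears it (a point fixed in the world has none). Each returns a list of dicts, best first, with "conf" (0 to 1); they miss things now and then, are a little off and sometimes report something else, mostly with a low value. They report only what shows in the picture. A call takes as long as a camera call.
- vision.boxes_of(camera, label): "rect" ([left, top, width, height] in pixels, round what is visible of it).
The state is a dict: "time_s": time; "q": joint angles; "joint_vel": joint speeds; "tau": joint torques, N m; "tcp_pos": TCP position; "ee_rot": TCP orientation; "wrist_force": force on the tool from outside, world axes, zero at the start; "torque": the same for the moment, N m; "gripper_width": opening from 0.0 (shut) to 1.0 (fully open).
Only numpy, scipy, OpenCV 4.12 (cv2) and the standard library are available. Lean on these libraries where they do the work, as an engineer would, in place of code of your own. Each camera call takes 0.05 s, during which the arm holds its last target. There are 200 camera calls.

## Task

Slide the two wooden boards that have a hang-up hole upward out of the wire rack, and hang them by their holes on the steel rod of the drying stand: first the larger one on the rear half of the rod (next to the post), then the smaller one on the front half. Leave the plain board and the steel sheet in the rack, do not drop or set either holed board down on the tabletop, and do not shift the jar, the tin or the chai glass beside them.

Things in the scene. Friction and masses are not known exactly. Their poses are not given: they have to be found in the camera images.
- large_board: Larger holed board: light wood, 6 mm thick, 128 mm wide, 150 mm tall, about 90 g, upright in one of the rack's slots. Origin: centre of the bottom edge; x = board normal (thickness), y = along the width, z = up. A 24 mm round through-hole (along x) on the centre line, its centre 48 mm below the top edge (102 mm above the origin).
- large_board_hole (a point): Centre of the larger board's hole.
- small_board: Smaller holed board: light wood, 6 mm thick, 92 mm wide, 125 mm tall, about 50 g. Same axes and origin as the larger board. 24 mm round through-hole on the centre line, its centre 48 mm below the top edge (77 mm above the origin). Stands in another slot.
- small_board_hole (a point): Centre of the smaller board's hole.
- plain_board: Light wood board WITHOUT hole, 6 mm thick, 156 mm wide, 135 mm tall, in another slot; stays there. Origin: centre of the bottom edge, axes as the larger board.
- steel_sheet: Flat steel sheet without hole, 5 mm thick, 110 mm wide, 130 mm tall, in the remaining slot; stays there. Origin: centre of the bottom edge, axes as the larger board.
- rack: Fixed steel wire rack, base 190 (x) by 180 mm (y). Origin: centre of underside. Four slots at x = -69, -23, 23, 69 mm, each 9 mm wide between two wire hoops 60 mm wide, tops at z = 53 mm; the boards' normals lie along rack x. Boards stand on the base at z = 10 mm. Rims 22 mm high at the ends y = -87 and 87 mm. Which thing is in which slot varies.
- stand: Fixed drying stand. Origin: on the table under the rod's middle. A straight steel rod, 8 mm diameter, y = 0, from the rear (x = 60, z = 200 mm) to its free tip (x = -60, z = 210 mm), so it points to -x, rising 5 degrees. Behind it a post, 16 mm diameter, at x = 68 mm, top z = 208 mm (nothing above), on a base block 110 by 140 mm, 20 mm high, centred at x = 68 mm.
- rod_tip (a point): Free tip of the rod, on its axis.
- rod_root (a point): Rear end of the rod, on its axis, at the post.
- jar: Yellow plastic jar with lid, 76 mm diameter, 120 mm high, loose, about 125 mm to the +y side of the stand's rod. Origin: centre of its underside.
- glass_a: Empty chai glass, 62 mm diameter at the rim, 80 mm high, loose, about 130 mm to the -y side of the rack's centre. Origin: centre of its underside.
- tin: Steel tin, 54 mm diameter, 85 mm high, loose, in the middle in front of the tray. Origin: centre of its underside.

How it is judged:
On the way, in this order (a step that is already met when the one before it is completed fails the run):
1. the larger holed board has been slid up clear of the slots (its bottom edge more than 70 mm above the table), the smaller one still in the rack (height (world z) of large_board above 0.07 m and height (world z) of small_board below 0.02 m), for 0.1 s.
2. the larger board hangs on the rear half of the rod, let go by the fingers, the smaller one still in the rack (x of large_board_hole in the frame of stand between 0.005 and 0.057 m and y of large_board_hole in the frame of stand between -0.01 and 0.01 m and z of large_board_hole in the frame of stand between 0.182 and 0.214 m and contact force between the fingers and large_board below 0.1 N and height (world z) of small_board below 0.02 m), for 0.2 s.
3. the smaller holed board has been slid up clear of the slots (its bottom edge more than 70 mm above the table) (height (world z) of small_board above 0.07 m), for 0.1 s.
At the end, for the whole second after the job is handed in: Rod through both holes, boards released and still (under 30 mm/s): larger board's hole centre 5 to 57 mm behind the rod's middle, smaller's 3 to 54 mm in front of it, each within 10 mm sideways of the rod and 182 to 214 mm high; plain board and steel sheet still down in the rack (x of large_board_hole in the frame of stand between 0.005 and 0.057 m and y of large_board_hole in the frame of stand between -0.01 and 0.01 m and z of large_board_hole in the frame of stand between 0.182 and 0.214 m and contact force between the fingers and large_board below 0.1 N and x of small_board_hole in the frame of stand between -0.054 and -0.003 m and y of small_board_hole in the frame of stand between -0.01 and 0.01 m and z of small_board_hole in the frame of stand between 0.182 and 0.214 m and contact force between the fingers and small_board below 0.1 N and linear speed of each of large_board, small_board below 0.03 m/s and height (world z) of each of plain_board, steel_sheet below 0.02 m); the robot touches nothing.
It fails at once if a holed board is dropped or set down on the tabletop (middle of its bottom edge less than 6 mm above it) (height (world z) of any of large_board, small_board below 0.006 m).
It fails at once if the jar, the chai glass beside the rack or the tin is shifted by more than 25 mm (distance of any of jar, glass_a, tin from where it was at the start of the episode above 0.025 m).
It fails at once if the plain board or the steel sheet is lifted off the rack's base by more than 20 mm (height (world z) of any of plain_board, steel_sheet above 0.03 m).
It also fails if it takes over 70 s, if anything falls off the work surface, if the arm or the gripper's body presses on something with over 40 N, if the wrist force passes 120 N, or if a joint passes its speed limit or range.

## Working session

There is one attempt and no reset: what is moved stays moved. The work goes in short steps, Python scripts to look and compute and a tool call to move; the robot and the scene stay as the last step left them, time stands still between calls to the robot, and variables do not carry over. Pictures are saved under pics/ and viewed, about 8 in all and at most 12, crops included, and the job is handed in when it is done.

Besides the shell and the picture viewer there is one more tool, called after "Emit:" by a JSON object that holds its "api" and its "payload", one argument or row to a line. drive_tool: Moves the arm, as the interface text tells. Its arguments: {"type":"object","properties":{"series":{"type":"array"},"fingers":{"type":"number"},"newtons":{"type":"number"}},"required":["series"]}

```bash
mkdir -p pics; python3 - <<'E'
from station import arm, vision
import cv2
s=arm.sense();print(s)
for c in("scene","side"):
    im=vision.get_image(c);cv2.imwrite(f"pics/{c}0.png",im[:,:,::-1])
    k=vision.calibration(c);print(c,k)
    for l in("large_board","small_board","plain_board","steel_sheet","rack","stand","jar","tin","glass_a","large_board_hole","small_board_hole","rod_tip","rod_root"):
        try:print(l,[(d["conf"],d["rect"]) for d in vision.boxes_of(c,l)[:3]])
        except Exception as e:print(l,e)
E
```

```text
{'time_s': 0.0, 'q': array([-1.36656096,  0.43521064,  0.02496752,  1.57412163, -0.01157522,
        1.13397969, -0.07509454]), 'joint_vel': array([ 0.00064827, -0.00090012, -0.00032856,  0.00071527, -0.00084265,
        0.00135657, -0.000716  ]), 'tau': array([ 9.23313019e-04, -6.67834353e+01,  9.85305682e-01, -3.14462471e+01,
       -6.06451021e-02,  4.28601354e-02,  1.68097895e-04]), 'tcp_pos': array([0.18868074, 0.59529542, 0.22594309]), 'ee_rot': array([-4.80151549e-01, -3.10460298e+00,  2.47058266e-03]), 'wrist_force': array([-0.76784448, -0.8229993 , -0.05445313]), 'torque': array([ 0.01842104, -0.04237151,  0.02778583]), 'gripper_width': 0.9977110586270032}
scene {'fx': 411.9572478576751, 'fy': 411.9572478576751, 'cx': 284.8146968066819, 'cy': 209.25628326455066, 'R': array([[ 0.68228059,  0.73104107, -0.00849482],
       [ 0.59219701, -0.55943647, -0.5799427 ],
       [-0.42871424,  0.39065304, -0.81461298]]), 't': array([-0.39363086, -0.25905567,  1.5503556 ])}
large_board [(0.61, [192.9, 227.8, 49.3, 49.4]), (0.18, [163.4, 255.9, 24.8, 30.6])]
small_board [(0.7, [191.5, 21
[... 1069 characters left out ...]
9977,  1.83141356])}
large_board [(0.84, [232.2, 149.4, 24.0, 62.1])]
small_board [(0.97, [264.0, 153.1, 16.1, 43.9])]
plain_board [(0.6, [242.6, 146.7, 32.8, 62.8])]
steel_sheet [(0.84, [221.6, 163.6, 21.1, 51.6]), (0.43, [231.5, 149.8, 22.8, 59.2])]
rack [(0.8, [211.6, 182.9, 85.0, 44.1]), (0.54, [222.6, 162.6, 20.4, 55.5])]
stand [(0.61, [319.4, 215.6, 69.0, 112.2])]
jar [(0.96, [395.1, 266.0, 34.6, 51.1])]
tin [(0.9, [246.3, 235.8, 22.8, 34.6])]
glass_a [(0.55, [226.1, 150.9, 16.2, 23.5]), (0.25, [231.2, 150.9, 24.4, 58.2])]
large_board_hole [(0.83, [227.9, 152.4, 26.9, 59.6])]
small_board_hole [(0.77, [262.0, 152.8, 18.6, 44.6])]
rod_tip []
rod_root [(0.77, [320.3, 216.8, 66.4, 108.9])]
```

```bash
python3 - <<'E'
import cv2,numpy as np
a=cv2.imread("pics/scene0.png")[120:310,140:390];b=cv2.imread("pics/side0.png")[130:340,190:440]
cv2.imwrite("pics/sc1.png",cv2.resize(a,None,fx=3.2,fy=3.2,interpolation=cv2.INTER_CUBIC)[:600])
cv2.imwrite("pics/si1.png",cv2.resize(b,None,fx=2.8,fy=2.8,interpolation=cv2.INTER_CUBIC)[:600])
E
```

```text
(no output)
```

View pics/sc1.png

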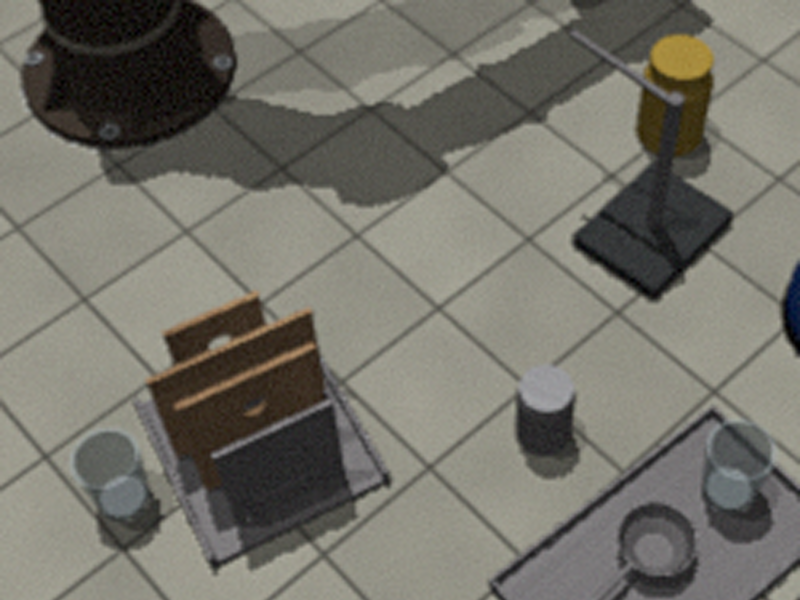

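View pics/si1.png

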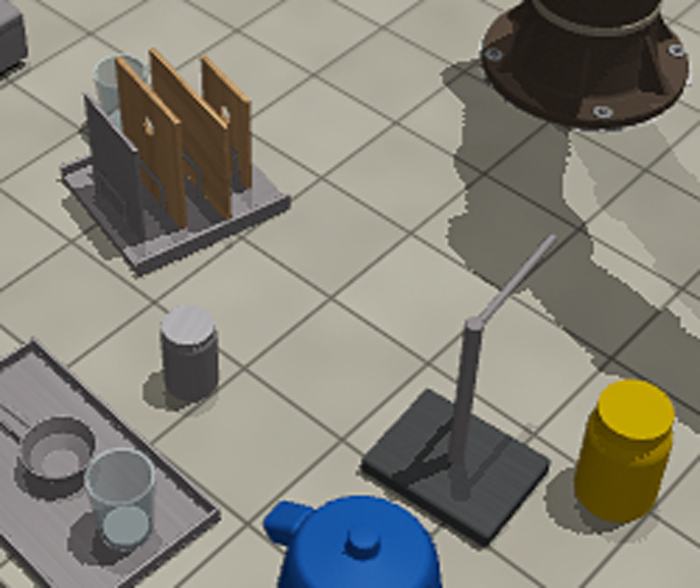

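```bash
cat > h.py <<'E'
import numpy as np
def ray(k,u,v):
    d=np.array([(u-k["cx"])/k["fx"],(v-k["cy"])/k["fy"],1]);return -k["R"].T@k["t"],k["R"].T@d
def onz(k,p,z):
    o,d=ray(k,*p);return (o+d*(z-o[2])/d[2])[:2]
def proj(k,X):
    c=k["R"]@np.asarray(X)+k["t"];return np.array([k["fx"]*c[0]/c[2]+k["cx"],k["fy"]*c[1]/c[2]+k["cy"]])
E
python3 - <<'E'
from station import vision
from h import *
from scipy.optimize import least_squares
S,D=vision.calibration("scene"),vision.calibration("side")
s=lambda p:(140+p[0]/3.2,120+p[1]/3.2); d=lambda p:(190+p[0]/2.8,130+p[1]/2.8)
obs={"small":(.135,[(165,333),(260,295)],[(203,60),(250,100)]),"plain":(.145,[(150,380),(312,313)],[(151,50),(229,130)]),
"large":(.160,[(177,407),(315,348)],[(117,60),(183,122)]),"steel":(.140,[(213,455),(333,404)],[(86,97),(137,155)])}
for n,(z,a,b) in obs.items():
    A=[onz(S,s(p),z) for p in a];B=[onz(D,d(p),z) for p in b]
    for nm,P in(("sc",A),("si",B)):
        e=P[1]-P[0];print(n,nm,np.round(P,4).tolist(),"mid",np.round((P[0]+P[1])/2,4),"len",round(np.linalg.norm(e),4),"ang",round(np.degrees(np.arctan2(e[1],e[0])),1))
print("rack corners",[onz(S,s(p),.01).round(3) for p in((387,482),(215,567),(137,403))],[onz(D,d(p),.01).round(3) for p in((62,172),(138,270),(290,205))])
for nm,k,f,t,r in(("sc",S,s,(576,36),(678,100)),("si",D,d,(553,238),(475,323))):
    T,R=onz(k,f(t),.21),onz(k,f(r),.204);print("rod",nm,T.round(4),R.round(4),np.linalg.norm(T-R),np.degrees(np.arctan2(*(R-T)[::-1])))
print("tin",onz(S,s((546,387)),.085),onz(D,d((189,325)),.085),"jar",onz(S,s((681,57)),.12),onz(D,d((632,408)),.12),"glass",onz(S,s((108,455)),.08))
E
```

```text
small sc [[0.4298, -0.2231], [0.4552, -0.1364]] mid [ 0.4425 -0.1797] len 0.0904 ang 73.7
small si [[0.4294, -0.2166], [0.4431, -0.1331]] mid [ 0.4363 -0.1749] len 0.0846 ang 80.6
plain sc [[0.4673, -0.2632], [0.5088, -0.1182]] mid [ 0.488  -0.1907] len 0.1508 ang 74.0
plain si [[0.464, -0.2606], [0.5002, -0.1076]] mid [ 0.4821 -0.1841] len 0.1572 ang 76.7
large sc [[0.514, -0.2652], [0.5477, -0.1447]] mid [ 0.5309 -0.2049] len 0.1251 ang 74.4
large si [[0.5126, -0.2599], [0.5349, -0.1377]] mid [ 0.5238 -0.1988] len 0.1242 ang 79.6
steel sc [[0.5599, -0.2663], [0.5906, -0.1627]] mid [ 0.5753 -0.2145] len 0.1081 ang 73.5
steel si [[0.5605, -0.2577], [0.586, -0.1526]] mid [ 0.5733 -0.2052] len 0.1082 ang 76.3
rack corners [array([ 0.623, -0.139]), array([ 0.581, -0.306]), array([ 0.393, -0.259])] [array([ 0.57 , -0.305]), array([ 0.616, -0.133]), array([ 0.435, -0.083])]
rod sc [0.4715 0.2498] [0.5922 0.2627] 0.12140874551109256 6.080048942034376
rod si [0.4613 0.2552] [0.5825 0.2635] 0.12146969281419974 3.896887735962259
tin [0.68103285 0.00594533] [0.6771285  0.01083209] jar [0.50749397 0.37843836] [0.50353811 0.38288967] glass [ 0.46383903 -0.32157874]
```

Emit:
{"api": "drive_tool", "payload": {
  "series": [
    [0.02,-0.02,0.08,0,0,-0.05],
    [0.04,-0.06,0.12,0,0,-0.15],
    [0.07,-0.1,0.12,0,0,-0.25],
    [0.1,-0.14,0.12,0,0,-0.35],
    [0.13,-0.18,0.12,0,0,-0.45],
    [0.15,-0.22,0.12,0,0,-0.55],
    [0.17,-0.26,0.12,0,0,-0.65],
    [0.19,-0.3,0.12,0,0,-0.75],
    [0.21,-0.34,0.12,0,0,-0.85],
    [0.23,-0.38,0.12,0,0,-0.95],
    [0.25,-0.42,0.12,0,0,-1.05],
    [0.26,-0.46,0.12,0,0,-1.15],
    [0.27,-0.5,0.12,0,0,-1.25],
    [0.28,-0.54,0.12,0,0,-1.35],
    [0.29,-0.58,0.12,0,0,-1.45],
    [0.3,-0.62,0.12,0,0,-1.525],
    [0.31,-0.66,0.12,0,0,-1.525],
    [0.31,-0.7,0.12,0,0,-1.525],
    [0.31,-0.74,0.12,0,0,-1.525],
    [0.31,-0.78,0.12,0,0,-1.525]
  ],
  "fingers": 0.03,
  "newtons": 20
}}

```text
time_s: 3.07
tcp_pos: [0.4933, -0.1126, 0.347]
ee_rot: [2.491, 1.914, 0.001]
wrist_force: [1.4, -0.4, 0.2]
gripper_width: 0.329
```

```bash
python3 - <<'E'
from station import arm, vision
import cv2
from h import *
s=arm.sense();print(s["time_s"],s["tcp_pos"],s["ee_rot"],s["q"],s["wrist_force"])
k=vision.calibration("wrist");print(k, -k["R"].T@k["t"])
im=vision.get_image("wrist");cv2.imwrite("pics/w1.png",im[:,:,::-1])
for l in("large_board","plain_board","small_board"):print(l,[(d["conf"],d["rect"]) for d in vision.boxes_of("wrist",l)[:3]])
E
```

```text
3.0667 [ 0.49327976 -0.11259435  0.34701066] [2.49070502e+00 1.91380037e+00 1.33324160e-03] [-0.50957169  0.16412411  0.75346118  1.70421748 -0.11605286  1.31785618
  0.00572176] [ 1.39619815 -0.39777434  0.22369558]
{'fx': 355.3240528799476, 'fy': 355.3240528799476, 'cx': 280.71766038963216, 'cy': 203.3430516085517, 'R': array([[ 0.96624052, -0.25763855,  0.00128046],
       [-0.24665582, -0.92359257,  0.29349219],
       [-0.07443228, -0.28389988, -0.95596061]]), 't': array([-0.50566476, -0.05375006,  0.51063594])} [ 0.51334381 -0.03495241  0.50457055]
large_board [(0.61, [314.1, 167.6, 20.5, 79.6])]
plain_board [(0.94, [279.8, 157.2, 11.2, 136.1])]
small_board [(0.81, [241.8, 175.2, 15.1, 91.9])]
```

View pics/w1.png

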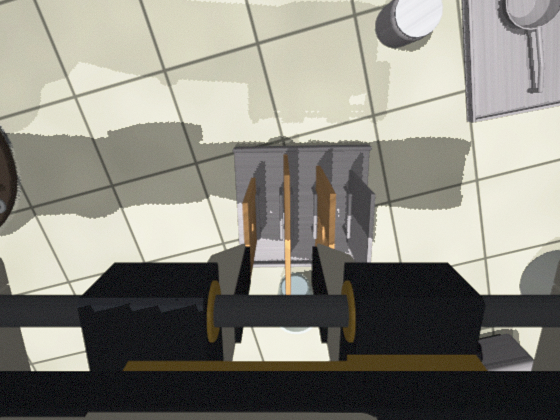

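```bash
python3 - <<'E'
import cv2
a=cv2.imread("pics/w1.png")[135:305,220:390]
cv2.imwrite("pics/w1c.png",cv2.resize(a,None,fx=3.5,fy=3.5,interpolation=cv2.INTER_CUBIC))
E
```

```text
(no output)
```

View pics/w1c.png

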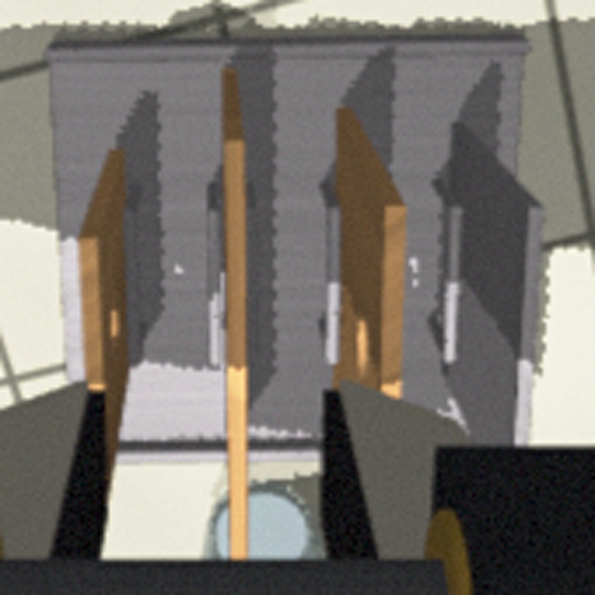

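```bash
python3 - <<'E'
from station import arm,vision
from h import *
k=vision.calibration("wrist");f=lambda u,v:(220+u/3.5,135+v/3.5)
for n,z,w,a,b in(("large",.16,.128,(395,205),(393,385)),("small",.135,.092,(89,238),(94,388)),("plain",.145,.156,(234,140),(238,555))):
    A,B=onz(k,f(*a),z),onz(k,f(*b),z);e=(A-B)/np.linalg.norm(A-B);ang=np.degrees(np.arctan2(e[1],e[0]))
    print(n,A,B,"ang",ang,"mid",A-e*w/2)
s=arm.sense();from scipy.spatial.transform import Rotation as R
M=R.from_rotvec(s["ee_rot"]).as_matrix();print(M[:,1],np.degrees(np.arctan2(M[1,1],M[0,1])),s["tcp_pos"])
E
```

```text
large [ 0.53922746 -0.14039778] [ 0.52631084 -0.19503326] ang 76.6986765062489 mid [ 0.52450284 -0.20268088]
small [ 0.44703147 -0.13361181] [ 0.43393386 -0.18248332] ang 74.99723460435222 mid [ 0.43512365 -0.17804382]
plain [ 0.49887506 -0.1131611 ] [ 0.46449483 -0.24778952] ang 75.67447669723822 mid [ 0.47957547 -0.18873574]
[ 9.65248031e-01 -2.61335467e-01  1.09868935e-04] -15.149318884074885 [ 0.4929245  -0.11198068  0.34676692]
```

Emit:
{"api": "drive_tool", "payload": {
  "series": [
    [0.015,-0.04,0,0,0,0],
    [0.032,-0.08,-0.02,0,0,0],
    [0.032,-0.09,-0.06,0,0,0],
    [0.032,-0.09,-0.1,0,0,0],
    [0.032,-0.09,-0.14,0,0,0],
    [0.032,-0.09,-0.165,0,0,0],
    [0.032,-0.09,-0.165,0,0,0],
    [0.032,-0.09,-0.165,0,0,0]
  ]
}}

```text
time_s: 3.93
tcp_pos: [0.5248, -0.2002, 0.1813]
ee_rot: [-2.491, -1.91, 0.002]
wrist_force: [1.0, -0.1, 0.8]
gripper_width: 0.324
```

```bash
python3 - <<'E'
from station import arm, vision
import cv2
s=arm.sense();print(s["tcp_pos"],s["wrist_force"])
im=vision.get_image("wrist");cv2.imwrite("pics/w2.png",im[140:420,160:440,::-1].repeat(2,0).repeat(2,1))
E
```

```text
[ 0.524792   -0.20018873  0.18128811] [ 1.02193822 -0.08196484  0.82648512]
```

View pics/w2.png

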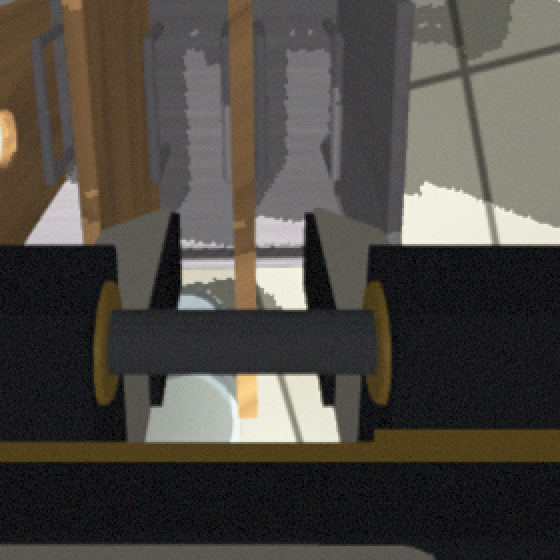

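Emit:
{"api": "drive_tool", "payload": {
  "series": [
    [0,-0.002,-0.02,0,0,0],
    [0,-0.002,-0.04,0,0,0],
    [0,-0.002,-0.046,0,0,0],
    [0,-0.002,-0.046,0,0,0],
    [0,-0.002,-0.046,0,0,0]
  ]
}}

```text
time_s: 4.4
tcp_pos: [0.5269, -0.2032, 0.1386]
ee_rot: [2.491, 1.911, 0.003]
wrist_force: [0.8, -0.4, 1.0]
gripper_width: 0.327
```

Emit:
{"api": "drive_tool", "payload": {
  "series": [
    [0,0,0,0,0,0],
    [0,0,0,0,0,0],
    [0,0,0,0,0,0],
    [0,0,0,0,0,0],
    [0,0,0,0,0,0],
    [0,0,0,0,0,0]
  ],
  "fingers": 0,
  "newtons": 25
}}

```text
time_s: 4.9
tcp_pos: [0.5268, -0.2032, 0.1391]
ee_rot: [2.491, 1.911, 0.004]
wrist_force: [-1.4, 0.5, 6.1]
gripper_width: 0.065
```

Emit:
{"api": "drive_tool", "payload": {
  "series": [
    [0,0,0,0,0,0],
    [0,0,0,0,0,0],
    [0,0,0,0,0,0],
    [0,0,-0.003,0,0,0],
    [0,0,-0.006,0,0,0],
    [0,0,-0.006,0,0,0],
    [0,0,-0.006,0,0,0],
    [0,0,-0.006,0,0,0]
  ],
  "fingers": 0.028
}}

```text
time_s: 5.57
tcp_pos: [0.5267, -0.2031, 0.133]
ee_rot: [2.492, 1.911, 0.003]
wrist_force: [0.8, 0.5, 0.1]
gripper_width: 0.307
```

Emit:
{"api": "drive_tool", "payload": {
  "series": [
    [0,0,0,0,0,0],
    [0,0,0,0,0,0],
    [0,0,0,0,0,0],
    [0,0,0,0,0,0],
    [0,0,0,0,0,0],
    [0,0,0,0,0,0]
  ],
  "fingers": 0
}}

```text
time_s: 6.07
tcp_pos: [0.5263, -0.2031, 0.1331]
ee_rot: [2.492, 1.912, 0.003]
wrist_force: [-1.1, 1.1, 4.0]
gripper_width: 0.062
```

Emit:
{"api": "drive_tool", "payload": {
  "series": [
    [0,0,0.01,0,0,0],
    [0,0,0.025,0,0,0],
    [0,0,0.04,0,0,0],
    [0,0,0.06,0,0,0],
    [0,0,0.085,0,0,0],
    [0,0,0.11,0,0,0],
    [0,0,0.14,0,0,0],
    [0,0,0.17,0,0,0],
    [0,0,0.18,0,0,0],
    [0,0,0.18,0,0,0],
    [0,0,0.18,0,0,0]
  ]
}}

```text
time_s: 6.98
tcp_pos: [0.5263, -0.2029, 0.3129]
ee_rot: [2.492, 1.912, 0.004]
wrist_force: [-0.2, -0.7, -1.1]
gripper_width: 0.063
```

```bash
python3 - <<'E'
from station import arm, vision
import cv2,numpy as np
s=arm.sense();print(s["time_s"],s["tcp_pos"],s["wrist_force"],s["gripper_width"],s["q"])
a=vision.get_image("scene")[100:330,120:400,::-1];b=vision.get_image("side")[60:290,180:460,::-1]
cv2.imwrite("pics/l1.png",cv2.resize(np.hstack([a,b]),(800,330),interpolation=cv2.INTER_CUBIC))
E
```

```text
6.9833 [ 0.5263261  -0.20293819  0.31290106] [-0.2433159  -0.74986966 -1.12562884] 0.06264930714936014 [-0.30393285  0.32020601  0.78878127  1.63759871 -0.23700964  1.28026325
  0.2654388 ]
```

View pics/l1.png

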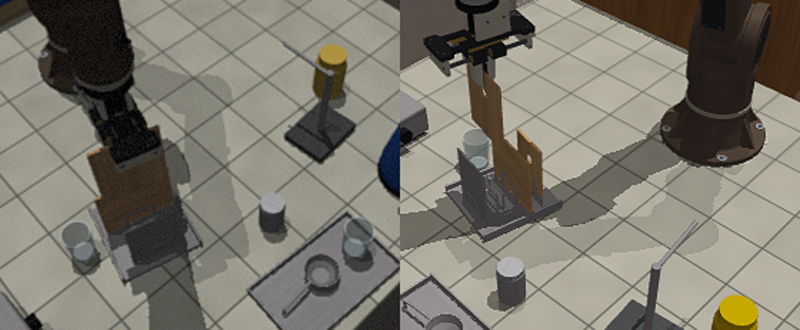

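Emit:
{"api": "drive_tool", "payload": {
  "series": [
    [-0.01,0.03,0,0,0,0.0],
    [-0.02,0.06,0,0,0,0.03],
    [-0.03,0.1,0,0,0,0.06],
    [-0.04,0.14,0,0,0,0.1],
    [-0.05,0.18,0,0,0,0.14],
    [-0.06,0.22,0,0,0,0.18],
    [-0.07,0.26,0,0,0,0.22],
    [-0.08,0.3,0,0,0,0.26],
    [-0.094,0.34,0,0,0,0.3],
    [-0.094,0.38,0,0,0,0.33],
    [-0.094,0.42,0,0,0,0.351],
    [-0.094,0.44,0,0,0,0.351],
    [-0.094,0.453,-0.01,0,0,0.351],
    [-0.094,0.453,-0.03,0,0,0.351],
    [-0.094,0.453,-0.05,0,0,0.351],
    [-0.094,0.453,-0.07,0,0,0.351],
    [-0.094,0.453,-0.08,0,0,0.351],
    [-0.094,0.453,-0.08,0,0,0.351],
    [-0.094,0.453,-0.08,0,0,0.351]
  ]
}}

```text
time_s: 8.67
tcp_pos: [0.4315, 0.2495, 0.2309]
ee_rot: [-2.121, -2.316, 0.003]
wrist_force: [-0.0, 0.0, -1.2]
gripper_width: 0.064
```

```bash
python3 - <<'E'
from station import arm, vision
import cv2,numpy as np
s=arm.sense();print(s["time_s"],s["tcp_pos"],s["ee_rot"],s["wrist_force"],s["gripper_width"],s["q"])
ims={c:vision.get_image(c)[:,:,::-1] for c in("scene","side","wrist")}
for c,i in ims.items():
    cv2.imwrite(f"pics/p_{c}.png",i)
    for l in("large_board_hole","rod_tip","large_board"):print(c,l,[(d["conf"],d["rect"]) for d in vision.boxes_of(c,l)[:2]])
a=cv2.resize(ims["scene"][80:230,260:410],(400,400),interpolation=cv2.INTER_CUBIC)
b=cv2.resize(ims["side"][140:340,290:490],(400,400),interpolation=cv2.INTER_CUBIC)
cv2.imwrite("pics/p1.png",np.hstack([a,b]))
E
```

```text
8.6667 [0.43146802 0.24949342 0.23091587] [-2.12115454 -2.31583071  0.00280148] [-0.0086347   0.04871793 -1.22026977] 0.06427046006305752 [-0.99457327  0.22883567  0.44542284  1.89440219 -0.11397889  1.04488371
 -0.4140364 ]
scene large_board_hole []
scene rod_tip [(0.84, [320.2, 126.0, 51.6, 85.9])]
scene large_board [(0.59, [293.5, 110.7, 32.6, 50.9]), (0.2, [335.3, 131.5, 27.4, 39.4])]
side large_board_hole [(0.58, [367.5, 195.5, 49.1, 50.5])]
side rod_tip [(0.89, [321.1, 215.5, 68.8, 109.7])]
side large_board [(0.6, [365.6, 193.2, 53.1, 54.5])]
wrist large_board_hole [(0.73, [272.7, 117.5, 16.6, 244.3])]
wrist rod_tip [(0.83, [327.4, 106.1, 231.4, 150.1])]
wrist large_board [(0.69, [271.2, 116.3, 16.4, 246.0])]
```

View pics/p1.png

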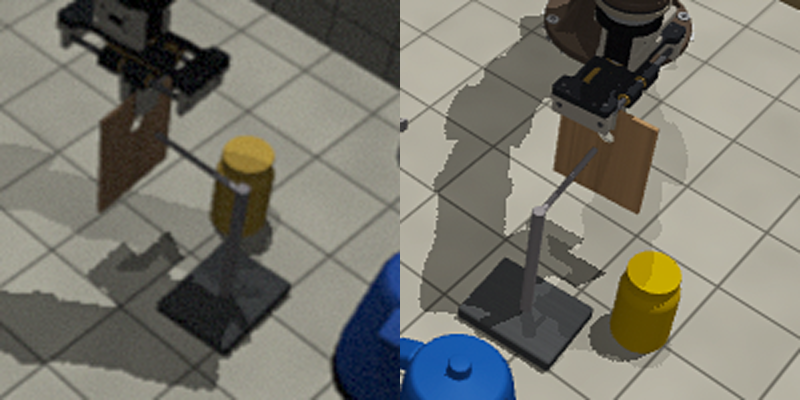

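View pics/p_wrist.png

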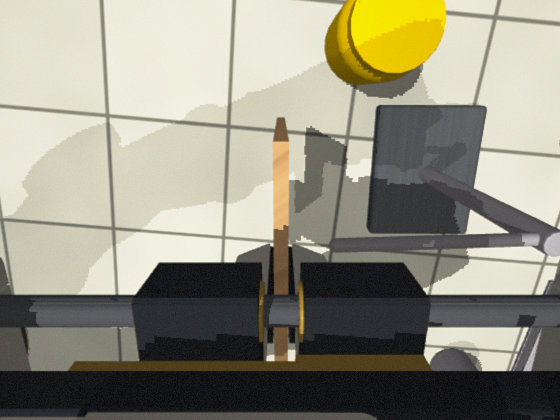

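```bash
python3 - <<'E'
from station import arm, vision
from h import *
k=vision.calibration("wrist");print(k,-k["R"].T@k["t"])
S,D=vision.calibration("scene"),vision.calibration("side")
t=arm.sense()["tcp_pos"]
c,s=np.cos(np.radians(5)),np.sin(np.radians(5));e=np.array([-s,c,0])
h=t+[0,0,-.021]
for n,kk in(("w",k),("sc",S),("si",D)):
  print(n,"hole",proj(kk,h),"tip",proj(kk,[.466,.2525,.21]),"root",proj(kk,[.587,.263,.2]),"boardtop corners",[proj(kk,t+[0,0,.027]+e*x) for x in(-.064,.064)],"bot",[proj(kk,t+[0,0,-.123]+e*x) for x in(-.064,.064)])
E
```

```text
{'fx': 355.3240528799476, 'fy': 355.3240528799476, 'cx': 280.71766038963216, 'cy': 203.3430516085517, 'R': array([[ 9.96043751e-01,  8.88637808e-02, -2.74803562e-04],
       [ 8.50488717e-02, -9.52378223e-01,  2.92818048e-01],
       [ 2.57592019e-02, -2.91682958e-01, -9.56168142e-01]]), 't': array([-0.45197106,  0.16458128,  0.45760272])} [0.42439801 0.3303824  0.38922857]
w hole [281.01260203 247.89835589] tip [343.65041142 249.27915244] root [551.44451915 242.54602746] boardtop corners [array([280.79915746, 415.13108136]), array([281.42428432, 140.91074888])] bot [array([280.80868234, 267.0610413 ]), array([281.10677385, 116.54869696])]
sc hole [311.0394444  124.50132064] tip [319.33904292 129.92407203] root [350.48489895 151.19522217] boardtop corners [array([297.93190654, 123.65161596]), array([324.92778079, 102.21489403])] bot [array([297.13193428, 158.01152574]), array([321.80613561, 137.10510086])]
si hole [392.97320259 207.74074125] tip [385.44991335 215.46068525] root [358.12604025 247.44457827] boardtop corners [array([373.07142482, 182.84191611]), array([419.14096335, 204.91656379])] bot [array([367.06456943, 224.63377599]), array([409.368445  , 246.72777599])]
```

```bash
python3 - <<'E'
from station import arm, vision
from h import *
k=vision.calibration("wrist");S,D=vision.calibration("scene"),vision.calibration("side")
print("w",onz(k,(332,244),.21),onz(k,(525,240.5),.201))
print("sc",onz(S,(318.9,131-2.2),.21),onz(S,(140+678/3.2,120+100/3.2-2.2),.204))
print("si",onz(D,(387.5,215),.21))
E
```

```text
w [0.45921514 0.25504898] [0.57067753 0.26324701]
sc [0.46159156 0.25507899] [0.58619523 0.26942451]
si [0.46126136 0.25524861]
```

Emit:
{"api": "drive_tool", "payload": {
  "series": [
    [0,0.0036,0,0,0,0],
    [0.012,0.0044,0,0,0,0],
    [0.024,0.0053,0,0,0,0],
    [0.036,0.0061,0,0,0,0],
    [0.048,0.007,-0.0015,0,0,0],
    [0.06,0.0078,-0.0025,0,0,0],
    [0.06,0.0078,-0.0025,0,0,0],
    [0.06,0.0078,-0.0025,0,0,0]
  ]
}}

```text
time_s: 9.93
tcp_pos: [0.4925, 0.2579, 0.2286]
ee_rot: [-2.121, -2.316, 0.001]
wrist_force: [0.6, 0.2, -1.3]
gripper_width: 0.067
```

```bash
python3 - <<'E'
from station import arm, vision
import cv2,numpy as np
s=arm.sense();print(s["time_s"],s["tcp_pos"],s["ee_rot"],s["wrist_force"],s["torque"])
ims={c:vision.get_image(c)[:,:,::-1] for c in("side","wrist")}
a=cv2.resize(ims["wrist"][100:400,200:500],(400,400),interpolation=cv2.INTER_CUBIC)
b=cv2.resize(ims["side"][160:280,320:440],(400,400),interpolation=cv2.INTER_CUBIC)
cv2.imwrite("pics/p2.png",np.hstack([a,b]))
E
```

```text
9.9333 [0.49248948 0.25787239 0.22856246] [-2.12129094e+00 -2.31614301e+00  1.07124856e-03] [ 0.57722982  0.15956612 -1.32460004] [-0.08395288  0.01381716 -0.06166929]
```

View pics/p2.png

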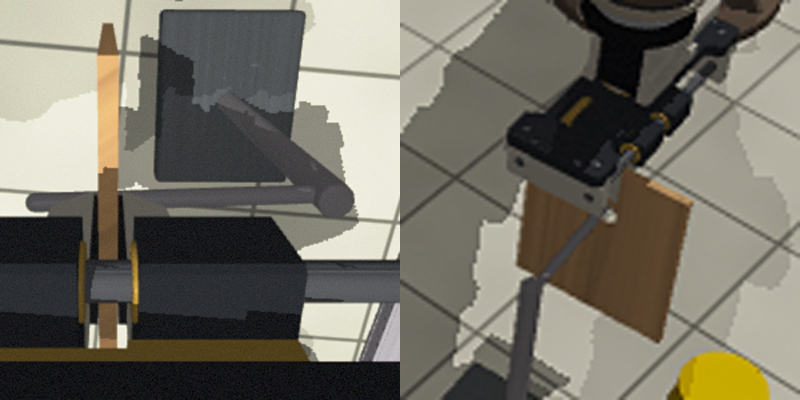

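Emit:
{"api": "drive_tool", "payload": {
  "series": [
    [0.012,0.0008,-0.001,0,0,0],
    [0.024,0.0017,-0.002,0,0,0],
    [0.036,0.0025,-0.003,0,0,0],
    [0.048,0.0034,-0.004,0,0,0],
    [0.0545,0.004,-0.0048,0,0,0],
    [0.0545,0.004,-0.0048,0,0,0],
    [0.0545,0.004,-0.008,0,0,0],
    [0.0545,0.004,-0.011,0,0,0],
    [0.0545,0.004,-0.013,0,0,0],
    [0.0545,0.004,-0.013,0,0,0],
    [0.0545,0.004,-0.013,0,0,0]
  ]
}}

```text
time_s: 10.95
tcp_pos: [0.5455, 0.2623, 0.2158]
ee_rot: [-2.119, -2.317, 0.001]
wrist_force: [0.4, 0.1, -1.4]
gripper_width: 0.064
```

Emit:
{"api": "drive_tool", "payload": {
  "series": [
    [0,0,-0.0015,0,0,0],
    [0,0,-0.003,0,0,0],
    [0,0,-0.003,0,0,0],
    [0,0,-0.003,0,0,0]
  ]
}}

```text
time_s: 11.28
tcp_pos: [0.5457, 0.2624, 0.215]
ee_rot: [-2.119, -2.317, -0.002]
wrist_force: [-6.5, -2.5, 17.1]
gripper_width: 0.066
```

Emit:
{"api": "drive_tool", "payload": {
  "series": [
    [0,0,0.0005,0,0,0],
    [0,0,0.0005,0,0,0],
    [0,0,0.0005,0,0,0]
  ]
}}

```text
time_s: 11.53
tcp_pos: [0.5458, 0.2625, 0.2156]
ee_rot: [-2.119, -2.317, -0.003]
wrist_force: [0.4, -0.3, 1.2]
gripper_width: 0.066
```

Emit:
{"api": "drive_tool", "payload": {
  "series": [
    [0,0,0,0,0,0],
    [0,0,0,0,0,0],
    [0,0,0,0,0,0],
    [0,0,0,0,0,0],
    [0,0,0,0,0,0],
    [0,0,0,0,0,0]
  ],
  "fingers": 0.022
}}

```text
time_s: 12.03
tcp_pos: [0.5458, 0.2625, 0.2155]
ee_rot: [-2.119, -2.317, -0.003]
wrist_force: [0.3, -0.5, 0.6]
gripper_width: 0.238
```

Emit:
{"api": "drive_tool", "payload": {
  "series": [
    [0,0,0.01,0,0,0],
    [0,0,0.025,0,0,0],
    [0,0,0.045,0,0,0],
    [0,0,0.075,0,0,0],
    [0,0,0.11,0,0,0],
    [0,0,0.13,0,0,0],
    [0,0,0.13,0,0,0]
  ]
}}

```text
time_s: 12.62
tcp_pos: [0.5478, 0.2629, 0.3514]
ee_rot: [2.12, 2.317, 0.016]
wrist_force: [0.5, 0.2, 0.1]
gripper_width: 0.239
```

```bash
python3 - <<'E'
from station import arm, vision
import cv2,numpy as np
s=arm.sense();print(s["time_s"],s["tcp_pos"],s["ee_rot"],s["wrist_force"],s["q"])
ims={c:vision.get_image(c)[:,:,::-1] for c in("side","wrist","scene")}
a=cv2.resize(ims["wrist"][60:360,200:500],(400,400),interpolation=cv2.INTER_CUBIC)
b=cv2.resize(ims["side"][180:330,300:450],(400,400),interpolation=cv2.INTER_CUBIC)
cv2.imwrite("pics/p3.png",np.hstack([a,b]))
cv2.imwrite("pics/p3sc.png",ims["scene"]);cv2.imwrite("pics/p3si.png",ims["side"])
E
```

```text
12.6167 [0.54780299 0.26285711 0.35140012] [2.12011625 2.31746885 0.015567  ] [0.48250674 0.15667209 0.10206205] [-0.87072116  0.34154868  0.48456772  1.45243704 -0.1632102   1.37751635
 -0.2912393 ]
```

View pics/p3.png

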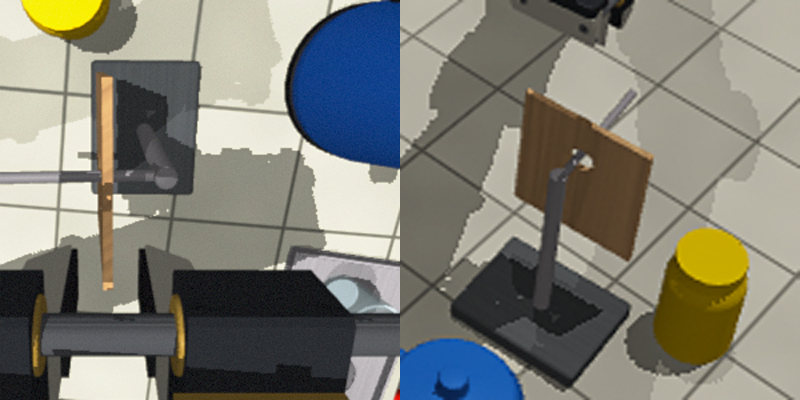

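Emit:
{"api": "drive_tool", "payload": {
  "series": [
    [-0.01,-0.04,0,0,0,-0.02],
    [-0.02,-0.08,0,0,0,-0.05],
    [-0.03,-0.12,0,0,0,-0.1],
    [-0.04,-0.16,0,0,0,-0.15],
    [-0.05,-0.2,0,0,0,-0.2],
    [-0.06,-0.24,0,0,0,-0.25],
    [-0.07,-0.28,0,0,0,-0.3],
    [-0.08,-0.32,-0.02,0,0,-0.35],
    [-0.09,-0.36,-0.05,0,0,-0.35],
    [-0.1,-0.4,-0.08,0,0,-0.35],
    [-0.111,-0.43,-0.11,0,0,-0.35],
    [-0.111,-0.4405,-0.14,0,0,-0.35],
    [-0.111,-0.4405,-0.17,0,0,-0.35],
    [-0.111,-0.4405,-0.185,0,0,-0.35],
    [-0.111,-0.4405,-0.185,0,0,-0.35],
    [-0.111,-0.4405,-0.185,0,0,-0.35],
    [-0.111,-0.4405,-0.185,0,0,-0.35]
  ],
  "fingers": 0.028
}}

```text
time_s: 14.18
tcp_pos: [0.435, -0.178, 0.1612]
ee_rot: [-2.49, -1.914, -0.004]
wrist_force: [1.5, -0.1, -0.4]
gripper_width: 0.307
```

```bash
python3 - <<'E'
from station import arm, vision
import cv2
from h import *
s=arm.sense();print(s["time_s"],s["tcp_pos"],s["ee_rot"],s["wrist_force"])
im=vision.get_image("wrist");cv2.imwrite("pics/w3.png",im[100:400,130:430,::-1].repeat(2,0).repeat(2,1))
k=vision.calibration("wrist");e=np.array([np.cos(np.radians(75)),np.sin(np.radians(75)),0])
m=np.array([.437,-.1775,.135]);print([proj(k,m+x*e) for x in(-.046,.046)],vision.boxes_of("wrist","small_board")[:2])
E
```

```text
14.1833 [ 0.43504373 -0.17804607  0.16120736] [-2.49004053 -1.91362553 -0.00379123] [ 1.54672481 -0.09503439 -0.36216675]
[array([283.34274669, 313.34769457]), array([284.044007  , 161.00504347])] [{'rect': [273.3, 136.9, 14.9, 157.0], 'conf': 0.75}]
```

View pics/w3.png

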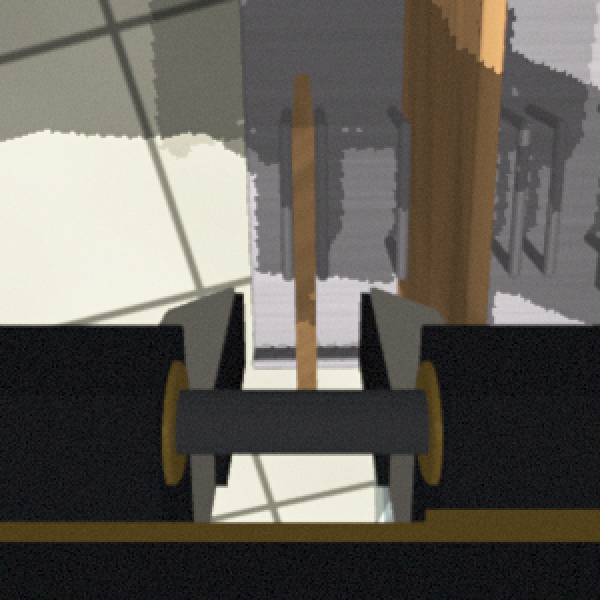

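Emit:
{"api": "drive_tool", "payload": {
  "series": [
    [0.001,0,-0.015,0,0,0],
    [0.001,0,-0.03,0,0,0],
    [0.001,0,-0.045,0,0,0],
    [0.001,0,-0.053,0,0,0],
    [0.001,0,-0.053,0,0,0],
    [0.001,0,-0.053,0,0,0],
    [0.001,0,-0.053,0,0,0]
  ]
}}

```text
time_s: 14.87
tcp_pos: [0.4374, -0.1781, 0.1097]
ee_rot: [2.489, 1.915, 0.008]
wrist_force: [-1.0, -0.6, 0.5]
gripper_width: 0.305
```

Emit:
{"api": "drive_tool", "payload": {
  "series": [
    [0,0,0,0,0,0],
    [0,0,0,0,0,0],
    [0,0,0,0,0,0],
    [0,0,0,0,0,0],
    [0,0,0,0,0,0],
    [0,0,0,0,0,0]
  ],
  "fingers": 0
}}

```text
time_s: 15.37
tcp_pos: [0.4374, -0.1781, 0.1099]
ee_rot: [2.489, 1.915, 0.008]
wrist_force: [-0.9, 1.1, 6.0]
gripper_width: 0.067
```

Emit:
{"api": "drive_tool", "payload": {
  "series": [
    [0,0,0.01,0,0,0],
    [0,0,0.025,0,0,0],
    [0,0,0.04,0,0,0],
    [0,0,0.06,0,0,0],
    [0,0,0.085,0,0,0],
    [0,0,0.11,0,0,0],
    [0,0,0.14,0,0,0],
    [0,0,0.17,0,0,0],
    [0,0,0.18,0,0,0],
    [0,0,0.18,0,0,0]
  ]
}}

```text
time_s: 16.2
tcp_pos: [0.4387, -0.1789, 0.2928]
ee_rot: [2.487, 1.913, 0.014]
wrist_force: [0.6, -0.4, -1.6]
gripper_width: 0.063
```

Emit:
{"api": "drive_tool", "payload": {
  "series": [
    [0,0.03,0,0,0,0.0],
    [0,0.06,0,0,0,0.03],
    [0,0.1,0,0,0,0.06],
    [-0.005,0.14,0,0,0,0.1],
    [-0.01,0.18,0,0,0,0.14],
    [-0.017,0.22,0,0,0,0.18],
    [-0.017,0.26,0,0,0,0.22],
    [-0.017,0.3,0,0,0,0.26],
    [-0.017,0.34,0,0,0,0.3],
    [-0.017,0.38,0,0,0,0.33],
    [-0.017,0.41,0,0,0,0.338],
    [-0.017,0.4304,-0.01,0,0,0.338],
    [-0.017,0.4304,-0.03,0,0,0.338],
    [-0.017,0.4304,-0.05,0,0,0.338],
    [-0.017,0.4304,-0.057,0,0,0.338],
    [-0.017,0.4304,-0.057,0,0,0.338],
    [-0.017,0.4304,-0.057,0,0,0.338]
  ]
}}

```text
time_s: 17.62
tcp_pos: [0.4215, 0.251, 0.2356]
ee_rot: [2.132, 2.304, 0.013]
wrist_force: [0.7, -0.4, -0.9]
gripper_width: 0.062
```

```bash
python3 - <<'E'
from station import arm, vision
import cv2
from h import *
s=arm.sense();t=s["tcp_pos"];print(s["time_s"],t,s["ee_rot"],s["wrist_force"],s["gripper_width"],s["q"])
ims={c:vision.get_image(c)[:,:,::-1].copy() for c in("side","wrist")}
a=np.radians(4.5);e=np.array([-np.sin(a),np.cos(a),0])
for c,i in ims.items():
    k=vision.calibration(c);P=[t+[0,0,z]+e*x for z in(.025,-.1) for x in(-.046,.046)]+[t-[0,0,.023],np.array([.4607,.2551,.21])]
    for p in P:
        q=proj(k,p);cv2.circle(i,tuple(int(round(v*16)) for v in q),16,(255,0,255),-1,shift=4)
A=cv2.resize(ims["wrist"][80:380,180:480],(400,400),interpolation=cv2.INTER_CUBIC)
B=cv2.resize(ims["side"][150:270,320:440],(400,400),interpolation=cv2.INTER_CUBIC)
cv2.imwrite("pics/p4.png",np.hstack([A,B]))
E
```

```text
17.6167 [0.42152609 0.25100089 0.23564947] [2.13179892 2.30393617 0.01313511] [ 0.69342099 -0.40159041 -0.8609899 ] 0.06248844985561996 [-0.96455689  0.20027071  0.38058962  1.90940696 -0.08509027  1.03870744
 -0.47070402]
```

View pics/p4.png

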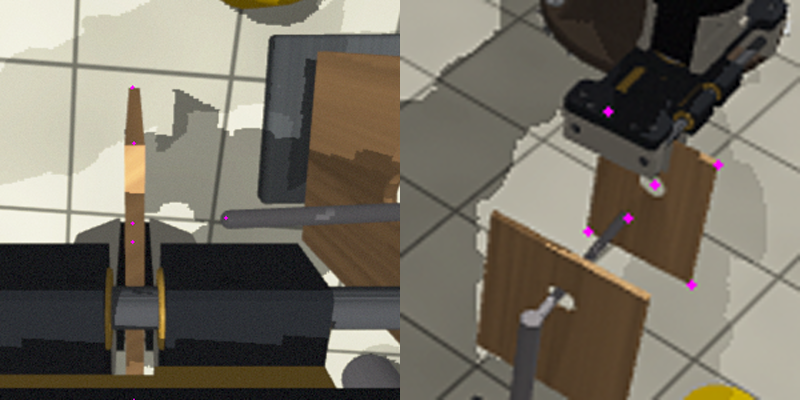

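Emit:
{"api": "drive_tool", "payload": {
  "series": [
    [0,0.0014,-0.0026,0,0,0],
    [0,0.0014,-0.0026,0,0,0],
    [0.012,0.0022,-0.0026,0,0,0],
    [0.024,0.0031,-0.0026,0,0,0],
    [0.036,0.0039,-0.0026,0,0,0],
    [0.048,0.0047,-0.0035,0,0,0],
    [0.06,0.0056,-0.0045,0,0,0],
    [0.0715,0.0064,-0.0053,0,0,0],
    [0.0715,0.0064,-0.0053,0,0,0],
    [0.0715,0.0064,-0.0053,0,0,0]
  ]
}}

```text
time_s: 18.55
tcp_pos: [0.4943, 0.2575, 0.2309]
ee_rot: [2.133, 2.303, 0.016]
wrist_force: [-0.4, -0.3, -0.1]
gripper_width: 0.071
```

Emit:
{"api": "drive_tool", "payload": {
  "series": [
    [0,0,-0.003,0,0,0],
    [0,0,-0.006,0,0,0],
    [0,0,-0.0075,0,0,0],
    [0,0,-0.0075,0,0,0],
    [0,0,-0.0075,0,0,0]
  ]
}}

```text
time_s: 18.97
tcp_pos: [0.494, 0.2576, 0.2234]
ee_rot: [2.132, 2.303, 0.015]
wrist_force: [-0.7, 0.3, -0.5]
gripper_width: 0.065
```

Emit:
{"api": "drive_tool", "payload": {
  "series": [
    [0,0,-0.001,0,0,0],
    [0,0,-0.002,0,0,0],
    [0,0,-0.002,0,0,0],
    [0,0,-0.002,0,0,0]
  ]
}}

```text
time_s: 19.3
tcp_pos: [0.494, 0.2578, 0.2219]
ee_rot: [2.132, 2.303, 0.016]
wrist_force: [-2.2, -0.5, 5.2]
gripper_width: 0.061
```

Emit:
{"api": "drive_tool", "payload": {
  "series": [
    [0,0,0,0,0,0],
    [0,0,0,0,0,0],
    [0,0,0,0,0,0],
    [0,0,0,0,0,0],
    [0,0,0,0,0,0],
    [0,0,0,0,0,0]
  ],
  "fingers": 0.024
}}

```text
time_s: 19.8
tcp_pos: [0.494, 0.2578, 0.2218]
ee_rot: [2.132, 2.303, 0.016]
wrist_force: [-0.0, 0.1, 0.8]
gripper_width: 0.263
```

Emit:
{"api": "drive_tool", "payload": {
  "series": [
    [0,0,0.01,0,0,0],
    [0,0,0.025,0,0,0],
    [0,0,0.045,0,0,0],
    [0,0,0.075,0,0,0],
    [0,0,0.11,0,0,0],
    [0,0,0.13,0,0,0],
    [0,0,0.13,0,0,0],
    [0,0,0.13,0,0,0]
  ]
}}

```text
time_s: 20.47
tcp_pos: [0.4945, 0.2579, 0.3535]
ee_rot: [2.132, 2.303, 0.021]
wrist_force: [-0.2, -0.3, 0.0]
gripper_width: 0.262
```

```bash
python3 - <<'E'
from station import arm, vision
import cv2
from h import *
s=arm.sense();print(s["time_s"],s["tcp_pos"],s["wrist_force"])
for n in range(2):
  for c in("side","wrist","scene"):
    im=vision.get_image(c)
    if n==0 and c!="wrist": A=im; cv2.imwrite(f"pics/end_{c}.png",im[:,:,::-1])
    for l in("large_board","small_board"):print(c,l,[(d["conf"],d["rect"]) for d in vision.boxes_of(c,l)[:2]])
a=np.radians(4);ex=np.array([np.cos(a),np.sin(a),0]);ey=np.array([-np.sin(a),np.cos(a),0])
for c in("side","wrist","scene"):
  k=vision.calibration(c)
  for n,h,w,u,d in(("L",[.546,.2612,.1945],.064,.048,-.102),("S",[.494,.2576,.199],.046,.048,-.077)):
    P=np.array([proj(k,np.array(h)+ey*y+ex*t+[0,0,z]) for y in(-w,w) for z in(u,d) for t in(-.003,.003)])
    print(c,n,np.r_[P.min(0),P.max(0)-P.min(0)].round(1))
E
```

```text
20.4667 [0.49454008 0.25794561 0.3534832 ] [-0.18094249 -0.30768669  0.03111868]
side large_board [(0.59, [341.4, 213.1, 51.6, 65.6])]
side small_board [(0.7, [363.9, 205.8, 33.7, 35.0])]
wrist large_board [(0.72, [318.1, 111.5, 37.5, 151.0])]
wrist small_board [(0.86, [270.3, 129.2, 18.6, 129.2])]
scene large_board [(0.67, [323.8, 125.4, 32.8, 56.0]), (0.65, [341.3, 132.7, 19.8, 38.5])]
scene small_board [(0.98, [315.4, 119.6, 23.4, 41.9]), (0.49, [161.5, 254.3, 27.3, 27.1])]
side large_board [(0.95, [344.1, 214.0, 49.0, 62.7])]
side small_board [(0.84, [363.5, 204.4, 30.8, 35.4]), (0.27, [320.3, 226.2, 67.8, 100.3])]
wrist large_board [(0.63, [314.6, 113.1, 38.8, 148.6]), (0.18, [236.6, 105.8, 155.5, 97.5])]
wrist small_board [(0.68, [269.1, 131.4, 16.0, 127.9])]
scene large_board [(0.81, [321.9, 125.5, 33.5, 53.9])]
scene small_board [(0.6, [316.3, 117.9, 23.0, 43.0])]
side L [342.4 212.4  52.   67.3]
side S [360.5 202.6  39.1  53.3]
wrist L [318.  110.8  37.2 164.8]
wrist S [275.6 128.9   8.5 129.3]
scene L [323.4 122.7  32.1  56.7]
scene S [315.1 116.6  23.2  45.2]
```

```bash
python3 -c "
from station import finish_job
print(finish_job())"
```

```text
the job is handed in; nothing more can be done
None
```

I hung both holed boards on the rod and handed the job in at about 21 s of the 70 s allowed. `finish_job` gave no verdict, so success rests on my own checks.

- **Large board:** I lifted it straight out of its slot, slid it onto the rod from the tip and released it about 25 mm behind the rod's middle. A picture taken after release showed the rod through the hole and the fingers clear.
- **Small board:** I hung it the same way, about 27 mm in front of the middle. It met the rod at the height expected for a board hanging by its hole (TCP 0.222 m).
- **Other objects:** I never gripped the plain board or the steel sheet, and no unexpected force showed on the wrist. I did not measure the jar, tin and glass again at the end.

**Last checks:**
- The detected boxes of both boards matched the hanging poses I expected in all three cameras and stayed put within detector noise over two rounds of pictures. In the side view the lower part of the small board is hidden behind the large one.
- The wrist force was about 0 N, with the tool about 0.1 m above the boards.
- I had used all 12 picture views by then, so I confirmed the small board's final state from boxes and forces only.

**Disagreement:** The scene and side cameras differed by up to 10 mm at first. I settled this with the wrist camera, which agreed with the side view, and took the rod tip at about (0.461, 0.255).

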